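Load the sample chamber past an unmarked hatch catch

TASK

Put the tall slim sample jar into the sample chamber: slide the hatch on the chamber's top fully open, lower the jar in and set it down, without dropping it, upright and wholly on the round plate inside, then slide the hatch fully shut. The hatch may be held by its toggle catch, whose two positions have lost their marks: try the hatch, and if it does not give, flip the lever over to its other side. Keep the jar upright all the while and leave the other things on the bench where they are.

Things in the scene. Friction and masses are not known exactly. Their poses are not given: they have to be found in the camera images.
- chamber: Bench-top sample chamber, a cream box fixed to the bench, 270 (its x) x 400 (its y) x 150 mm high. Origin: centre of its underside; z up; its -x face is the front panel. Its top has an opening 160 (x) x 150 (y) mm centred at its x +30, y -90 mm, straight above the inner well, which is as wide as the opening and 132 mm deep to its steel floor (z 18 mm).
- plate (a point): Centre of the top face of the fixed round aluminium plate, 100 mm across and 7 mm high, in the middle of the well's floor: 25 mm above the bench, 125 mm below the rim of the opening. A jar on it clears the shut hatch by 10 mm.
- hatch (a joint): Slide of the white hatch, a panel 190 (x) x 180 (y) x 12 mm that lies on the chamber's top over the opening. m; 0 = shut, grows as it slides along the chamber's +y, stop at 0.16 (opening wholly clear). Free, it slides against about 2.5 N of friction and stays where it is left. Held by the catch, it gives about 3 mm and then stops dead.
- hatch_handle (a point): Middle of the top of the hatch's handle, a solid upright bar 90 mm long (chamber's x), 14 mm thick (y), 45 mm high above the hatch, in the middle of the hatch; the handle's top is 207 mm above the bench. Moves with the hatch.
- catch (a joint): Toggle lever of the hatch catch, rad, hinged about the chamber's y axis. Rests at +0.6 (tip towards the chamber's +x) or -0.6 (towards -x, the front panel); pushed past upright with about 1 N at the tip it falls to the other side. One side holds the hatch, the other frees it: unmarked, unseen, differs between starts. Made to be flipped with the hatch shut; the hatch shuts only with it on the freeing side.
- catch_tip (a point): Centre of the ball, 22 mm across, at the lever's tip, 72 mm from its hinge; the stem is 10 mm thick.
- catch_pivot (a point): Lever's hinge point: chamber's x -92.5, y +30 mm, 162 mm above the bench. Two small blocks beside it reach 172 mm; beyond them nothing but the handle stands above the hatch.
- jar: The sample jar: clear, white cap, cylinder 50 mm across and 115 mm high, about 250 g, standing upright. Origin: centre of its underside, z up. The only tall slim jar on the open bench; it stands among other vessels with their centres 95 mm or more away.
- beaker: Bystander: glass beaker, 70 mm across, 90 mm high. Origin under its centre.
- wash_bottle: Bystander: white wash bottle, 62 mm across, 168 mm high with a bent spout reaching 53 mm from its axis. Origin under its centre.
- squat_jar: Bystander: squat wide jar, 68 mm across, 60 mm high. Origin under its centre.
- spatula: Bystander: flat steel spatula 190 mm long lying on the bench near the robot. Origin under its middle.
- tube_rack: Bystander: white rack of tubes, 90 x 200 x 125 mm, left of the robot. Origin under its centre.
- reagent: Bystander: blue reagent bottle, 80 mm across, 175 mm high. Origin under its centre.
Things that resemble listed ones, but are neither listed nor needed, are in the scene too. Leave any pink look-alike of the jar alone.

How it is judged (in metres and radians):
On the way, in this order (a step that is already met when the one before it is completed fails the run):
1. the hatch is slid fully open (value of joint hatch above 0.145 m), for 0.1 s.
2. the jar is set down upright on the plate while still held (horizontal distance between jar and plate below 0.026 m and z of jar in the frame of plate below 0.008 m and angle between jar's own z axis and vertical below 0.12 rad and contact force between the fingers and jar above 0.5 N), for 0.05 s.
3. the hatch is slid fully shut over the jar (value of joint hatch below 0.006 m), for 0.1 s.
At the end, for the whole second after the job is handed in: The jar stands at rest, upright within 0.12 rad, on the chamber's round plate (its centre within 26 mm of the plate's centre, its underside within 8 mm of the plate), and the hatch is shut to within 6 mm (horizontal distance between jar and plate below 0.026 m and z of jar in the frame of plate below 0.008 m and angle between jar's own z axis and vertical below 0.12 rad and value of joint hatch below 0.006 m and linear speed of jar below 0.02 m/s); the robot touches nothing.
It fails at once if the jar is tipped more than 0.6 rad (angle between jar's own z axis and vertical above 0.6 rad).
It fails at once if a bystander (beaker, wash bottle, squat jar, spatula, tube rack or reagent bottle) is moved more than 25 mm (distance of any of beaker, wash_bottle, squat_jar, spatula, tube_rack, reagent from where it was at the start of the episode above 0.025 m).
It also fails if it takes over 72 s, if anything falls off the work surface, if the arm or the gripper's body presses on something with over 40 N, if the wrist force passes 120 N, or if a joint passes its speed limit or range.

ROBOT

A 6-joint arm with a two-finger parallel gripper is mounted at the origin on the work surface. World frame = base frame: x ahead of the robot, y to its left, z up, the work surface at z = 0. Lengths are in mm, angles in rad, forces in N, time in s.
With the tool pointing down it reaches from about 350 to 875 mm from the base axis. Payload 4.2 kg.
Tool frame: the origin (TCP) lies midway between the tips of the shut fingers; the grasp point (between the pads) lies 19 mm behind it; z points along the fingers, y is the line along which they close (so a half turn about z gives the same grasp; the last joint's range is limited). The gripper opens to 85 mm and grips with 20 to 120 N. Pads are 22 mm wide; open, the fingers measure 114 mm over their backs; the gripper's body (76 mm by 85 mm) begins 54 mm behind the grasp point. The pads swing forward as they close: fully open they stand 13 mm farther back than shut.
Start: joints at [1.377, 0.385, 0.008, 0, -1.194, -0.259], TCP at [273.394, 562.01, 231.312] pointing down, gripper open.
Joint ranges: [-3.14, 3.14], [-1.21, 2.06], [-1.07, 1.41], [-3.16, 2.05], [-2.99, -0.16], [-3.1, 3.1]. Speed limits (rad/s): [2.79, 2.79, 3.14, 3.14, 3.14, 3.14].

INTERFACE

Orientations are given as a unit quaternion [x, y, z, w].
In Python, from bench import read_state, get_image, job_done gives the robot as it stands.
- The arm moves only by the shell command python3 -m jog 'ROWS'. ROWS is JSON, a list of rows, each a list of 3 entries, a list of its own where there are three numbers: the shift along the world's x, y, z scaled (see below), then the turn, a rotation vector about the world's x, y, z scaled (see below), then the gripper's target within -1 to 1 (shut at 1, half-way at 0, fully open at -1). In form: [[[x, y, z], [wx, wy, wz], claw], ...]. A call has 1 to 20 rows; each row is the pose to reach, as a shift and turn from the pose commanded when the call began; what a row does not reach only later rows make up. The controller multiplies each number of a shift by 10 cm and each number of a turn by 120 degrees. A row lasts 1/10 s, in which the tool goes at most 50 mm and 8.59 degrees, less where a joint would pass 70% of its speed; a pose out of reach is approached as far as the arm can. A call with a number of a shift or a turn outside -1 to 1 is refused whole. A call with a gripper value outside its range is refused whole. The fingers move at their own pace and stop on an object; the grip force is fixed at half the most. Time passes only in rows, so rows that repeat a pose let the fingers close. It gives the time, the measured TCP pose, the force, the opening and the grip force at its end, in the units of the state.
- read_state(): the state, without advancing time (a new reading comes with each control period).
- get_image(name): name is "side" or "top" or "wrist"; returns a dict with "frame" (384x512x3 uint8, red, green, blue), "range_z" (384x512 float32, mm along the optical axis (not along the pixel's ray), 0 where there is no reading), "fx", "fy", "cx", "cy" (pixels), "R" (3x3) and "t" (3): a world point X has camera coordinates R X + t. Camera axes: x right, y down, z forward; pixel columns grow to the right and rows downward; lengths in mm; the calibration is good to about 2 mm. The wrist camera is an equidistant fisheye: a pixel r from the principal point sees the ray r / f radians off the axis. A picture is of the moment at which its call begins.
- job_done(): hands the job in; it is judged then, once.
The state is a dict: "clock": time; "joints": joint angles; "joint_vel": joint speeds; "joint_efforts": joint torques, N m; "position": TCP position; "ee_rot": TCP orientation; "contact_force": force on the tool from outside, world axes, zero at the start; "wrist_torque": the same for the moment, N m; "gripper_width": finger opening in mm; "grasp_force": force on a finger pad.
Only numpy, scipy, OpenCV 4.12 (cv2) and the standard library are available. Lean on these libraries where they do the work, as an engineer would, in place of code of your own. Each camera call takes 0.05 s, during which the arm holds its last target. There are 200 camera calls.

## Working session

There is one attempt and no reset: what is moved stays moved. The work goes in short steps, Python scripts to look and compute and a shell command to move; the robot and the scene stay as the last step left them, time stands still between calls to the robot, and variables do not carry over. Pictures are saved under pics/ and viewed, at most 10 in all, crops included, and the job is handed in when it is done.

```bash
mkdir -p pics
cat > h.py <<'E'
import numpy as np,cv2
from bench import *
def cloud(d):
    z=d["range_z"]; v,u=np.mgrid[:z.shape[0],:z.shape[1]]
    P=np.dstack([(u-d["cx"])/d["fx"]*z,(v-d["cy"])/d["fy"]*z,z])
    return (P-d["t"])@d["R"]  # R^T(P-t)
E
python3 - <<'E'
from h import *
a=get_image("top");b=get_image("side")
np.savez("s0.npz",top=a["frame"],topP=cloud(a),side=b["frame"],sideP=cloud(b),tz=a["range_z"],sz=b["range_z"])
im=np.hstack([a["frame"],b["frame"]])[:,:,::-1]
cv2.imwrite("pics/top.png",cv2.resize(a["frame"],(800,600))[:,:,::-1])
cv2.imwrite("pics/side.png",cv2.resize(b["frame"],(800,600))[:,:,::-1])
for n,d in(("top",a),("side",b)): print(n,d["fx"],d["cx"],d["cy"],-d["R"].T@d["t"],d["R"][2])
print(read_state())
E
```

```text
top 394.88302545294187 257.0205044270546 192.14742085794046 [ 378.35424699  -30.46104052 1249.82710516] [ 0.09010123  0.00822094 -0.99589868]
side 473.5642943771922 251.97325227066392 195.04604594937038 [   81.87683656 -1139.63033202  1148.63767169] [ 0.25658367  0.72790873 -0.63585666]
{'clock': 0.1, 'joints': array([ 1.37662942e+00,  3.85484845e-01,  6.76557569e-03, -3.96227093e-04,
       -1.19398366e+00, -2.58609121e-01]), 'joint_vel': array([-0.00075721, -0.00189465,  0.00481482,  0.00083912, -0.00044413,
       -0.00067295]), 'joint_efforts': array([ 1.41921265e-05, -3.93317628e+01,  1.88932014e+01,  4.19789270e+00,
       -2.55581232e-03,  6.06532254e-06]), 'position': array([273.17814172, 561.5700781 , 230.33479256]), 'ee_rot': array([ 9.74466629e-01, -2.24530278e-01, -1.53338051e-04,  9.58739132e-04]), 'contact_force': array([ 0.38632803, -0.66788879,  0.36877406]), 'wrist_torque': array([0.09338251, 0.00832013, 0.03150906]), 'grasp_force': 0.0, 'gripper_width': 85.2873154785149}
```

View pics/top.png

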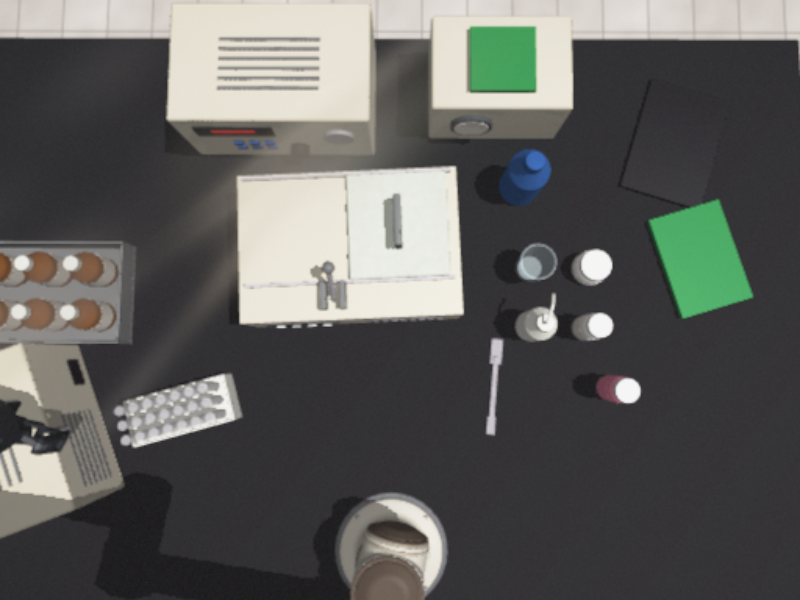

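View pics/side.png

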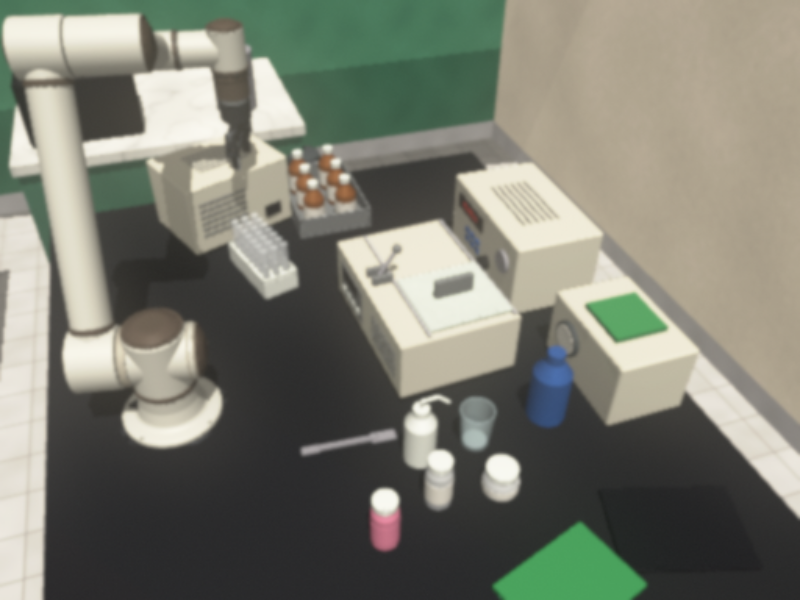

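The top view shows the chamber at (350,245), with its shut hatch on the right, the handle at (396,222) and the catch tip at (328,268), which leans to +x. 

Candidates for the jar (top px / side px):
- slim white-capped jar: (597,326) / (439,480)
- squat jar: (593,267) / (501,478)
- pink look-alike: (620,390) / (385,520)
- wash bottle: (538,322) / (420,440)

By the description I choose the slim one at (597,326).

Run:
```python
from h import *
s=np.load("s0.npz");T=s["topP"];F=s["top"].astype(int);ok=s["tz"]>0
k=512/800
def reg(x0,y0,x1,y1): 
    m=np.zeros(ok.shape,bool);m[int(y0*k):int(y1*k),int(x0*k):int(x1*k)]=1;return m&ok
Z=T[...,2]
def show(n,m):
    p=T[m]; print(n,len(p),"mean",p.mean(0).round(1) if len(p) else "", "min",p.min(0).round(0),"max",p.max(0).round(0))
show("jarcap",reg(570,305,620,345)&(Z>105)&(Z<130))
show("squat",reg(570,245,620,290)&(Z>50)&(Z<70))
show("pink",reg(595,370,645,410)&(Z>105)&(Z<130))
show("wash",reg(510,285,565,350)&(Z>60)&(Z<200))
show("beaker",reg(515,235,560,285)&(Z>30)&(Z<110))
show("handle",reg(375,185,412,255)&(Z>195))
show("hatch",reg(335,160,470,290)&(Z>156)&(Z<170))
show("lever",reg(300,255,360,290)&(Z>185))
m=reg(225,155,475,335)&(Z>140)&(Z<175)
r=cv2.minAreaRect(T[m][:,:2].astype(np.float32));print("chamber",r)
h=reg(375,185,412,255)&(Z>195);print("handle rect",cv2.minAreaRect(T[h][:,:2].astype(np.float32)))
for n,mm in(("tipballs",reg(310,255,350,285)&(Z>205)),):show(n,mm)
h=reg(335,160,470,290)&(Z>158)&(Z<168)&(F[...,2]>F[...,0]-8)
print("hatch rect",cv2.minAreaRect(T[h][:,:2].astype(np.float32)))
m1=reg(570,305,620,345)
c=s["side"][250:360,215:350]; t=s["top"][150:270,310:430]
cv2.imwrite("pics/c.png",np.hstack([cv2.resize(t,(400,400)),cv2.resize(c,(400,400))])[:,:,::-1])
S=s["sideP"];m=np.zeros(ok.shape,bool);m[285:330,268:295]=1;m&=(s["sz"]>0)&(S[...,2]>20);print("side jar",S[m].min(0),S[m].max(0),S[m].mean(0))
for n,px in(("lever side",(380,235,415,275)),):
    m=np.zeros(ok.shape,bool);m[int(px[1]*k):int(px[3]*k),int(px[0]*k):int(px[2]*k)]=1;m&=(S[...,2]>190)&(s["sz"]>0);print(n,S[m].round(0)[:40:3])
```

```text
jarcap 202 mean [ 437.1 -385.8  114.4] min [ 415. -410.  105.] max [ 458. -364.  121.]
squat 309 mean [ 557.3 -397.9   59.6] min [ 528. -427.   51.] max [ 587. -368.   68.]
pink 206 mean [ 319.2 -432.8  114.3] min [ 299. -455.  105.] max [ 341. -411.  121.]
wash 424 mean [ 441.5 -274.7  118.4] min [ 410. -309.   61.] max [ 491. -250.  169.]
beaker 300 mean [ 562.2 -284.5   69.3] min [ 525. -314.   30.] max [ 593. -245.   97.]
handle 171 mean [612.1 -13.8 205.9] min [568. -21. 196.] max [658.  -7. 211.]
hatch 4280 mean [611.6 -13.6 161.4] min [ 498. -116.  156.] max [717.  99. 170.]
lever 84 mean [518.  100.9 217.4] min [496.  91. 186.] max [534. 112. 234.]
chamber ((579.2945556640625, 74.9326171875), (271.0084228515625, 401.1101989746094), 2.8991150856018066)
handle rect ((613.0672607421875, -13.935165405273438), (89.66190338134766, 13.591917037963867), 0.4597918391227722)
tipballs 64 mean [522.6 101.1 224.6] min [510.  91. 205.] max [534. 112. 234.]
hatch rect ((611.6583862304688, -2.911346435546875), (203.02740478515625, 210.0001678466797), 89.98899841308594)
side jar [ 407.83028341 -413.52374453   20.2650758 ] [ 459.0181354  -301.80603605  117.95800689] [ 430.5012575  -385.21827942   76.28153362]
lever side [[525. 112. 227.]
 [523. 104. 229.]
 [515. 102. 228.]
 [525. 100. 227.]
 [515. 113. 216.]
 [520.  96. 226.]
 [533. 101. 220.]
 [520.  96. 222.]
 [532. 100. 217.]
 [519.  92. 221.]
 [513. 106. 209.]
 [519.  92. 217.]
 [511. 102. 208.]
 [508. 102. 204.]]
```

View pics/c.png

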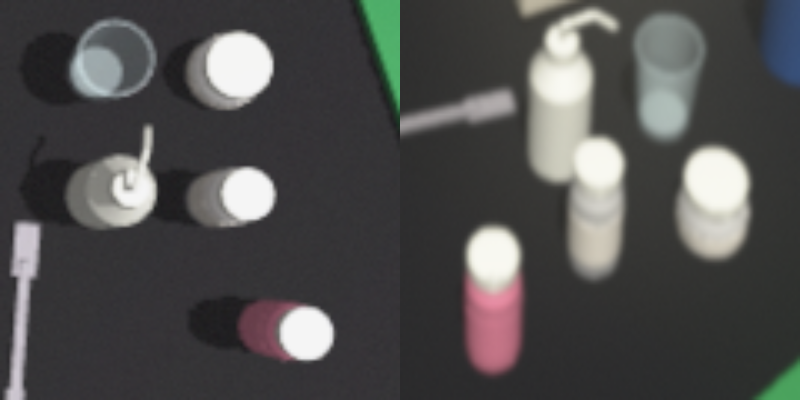

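The crop confirms it: the slim white-capped jar is at crop px (247,193), apart from the pink one (305,332) and the squat one (240,62). 

Measured positions:
- jar: (437,-386), with its top at about 115 mm, as specified
- chamber: (579,75), yaw about 0.05 (footprint 271x401, as specified)
- handle: (613,-14,207), consistent with the chamber pose
- catch tip: about (523,101,222), leaning +x

Next I move above the handle.

```bash
python3 -m jog '[[[0,0,0.5],[0,0,0],-1],[[0,0,0.8],[0,0,0],-1],[[0,0,0.8],[0,0,0],-1]]'
python3 -m jog '[[[0.28,-0.48,0],[0,0,0.06],-0.2],[[0.57,-0.96,0],[0,0,0.12],-0.2],[[0.57,-0.96,0],[0,0,0.12],-0.2]]'
python3 -m jog '[[[0.28,-0.48,0],[0,0,0.06],-0.2],[[0.57,-0.96,0],[0,0,0.12],-0.2],[[0.57,-0.96,0],[0,0,0.12],-0.2]]'
python3 -m jog '[[[0.28,-0.48,0],[0,0,0],-0.2],[[0.57,-0.96,0],[0,0,0],-0.2],[[0.57,-0.96,0],[0,0,0],-0.2]]'
python3 -m jog '[[[0.28,-0.48,0],[0,0,0],-0.2],[[0.57,-0.96,0],[0,0,0],-0.2],[[0.57,-0.96,0],[0,0,0],-0.2]]'
python3 -m jog '[[[0.28,-0.48,0],[0,0,0],-0.2],[[0.57,-0.96,0],[0,0,0],-0.2],[[0.57,-0.96,0],[0,0,0],-0.2]]'
python3 -m jog '[[[0.28,-0.48,0],[0,0,0],-0.2],[[0.57,-0.96,0],[0,0,0],-0.2],[[0.57,-0.96,0],[0,0,0],-0.2],[[0.57,-0.96,0],[0,0,0],-0.2]]'
python3 - <<'E'
from h import *
s=read_state();q=s["ee_rot"];print(s["clock"],s["position"],s["joints"],np.degrees(2*np.arctan2(q[1],q[0]))+90)
E
```

```text
clock: 0.4
position: [274.3, 563.8, 316.8]
ee_rot: [0.975, -0.224, 0.001, -0.005]
contact_force: [0.1, 0.1, 0.4]
gripper_width: 85.1
grasp_force: 0.0
clock: 0.7
position: [331.5, 462.3, 310.9]
ee_rot: [0.995, -0.101, -0.0, 0.001]
contact_force: [0.3, 0.9, 0.2]
gripper_width: 51.5
grasp_force: 0.0
clock: 1.0
position: [388.4, 366.6, 310.9]
ee_rot: [1.0, 0.024, -0.0, 0.001]
contact_force: [0.1, 0.4, 0.3]
gripper_width: 51.0
grasp_force: 0.0
clock: 1.3
position: [445.4, 271.2, 310.8]
ee_rot: [1.0, 0.023, -0.0, 0.0]
contact_force: [0.8, 0.8, 0.4]
gripper_width: 51.4
grasp_force: 0.0
clock: 1.6
position: [502.6, 175.6, 310.5]
ee_rot: [1.0, 0.023, -0.001, 0.0]
contact_force: [-0.6, 0.4, 0.6]
gripper_width: 51.3
grasp_force: 0.0
clock: 1.9
position: [559.8, 79.9, 310.2]
ee_rot: [1.0, 0.023, -0.001, 0.0]
contact_force: [-1.0, 0.7, -0.6]
gripper_width: 51.2
grasp_force: 0.0
clock: 2.3
position: [616.0, -14.4, 309.8]
ee_rot: [1.0, 0.024, -0.001, -0.0]
contact_force: [-0.9, 0.7, 0.8]
gripper_width: 51.2
grasp_force: 0.0
2.3 [615.96132425 -14.36897161 309.78445402] [ 2.38760165e-01  3.30028910e-01  1.21208435e-01 -5.66016278e-04
 -1.36397794e+00  1.37948197e+00] 92.71175351179922
```

```bash
python3 -m jog '[[[0,0,-0.4],[0,0,0],-0.2],[[0,0,-0.8],[0,0,0],-0.2],[[0,0,-0.8],[0,0,0],-0.2]]'
python3 -m jog '[[[0,0,-0.2],[0,0,0],-0.2],[[0,0,-0.4],[0,0,0],-0.2],[[0,0,-0.57],[0,0,0],-0.2],[[0,0,-0.57],[0,0,0],-0.2]]'
python3 -m jog '[[[0,0,0],[0,0,0],1],[[0,0,0],[0,0,0],1],[[0,0,0],[0,0,0],1],[[0,0,0],[0,0,0],1],[[0,0,0],[0,0,0],1],[[0,0,0],[0,0,0],1]]'
python3 -m jog '[[[0,0.02,0],[0,0,0],1],[[0,0.04,0],[0,0,0],1],[[0,0.06,0],[0,0,0],1],[[0,0.08,0],[0,0,0],1],[[0,0.08,0],[0,0,0],1],[[0,0.08,0],[0,0,0],1]]'
```

```text
clock: 2.6
position: [611.2, -12.2, 225.1]
ee_rot: [1.0, 0.025, -0.007, -0.0]
contact_force: [-0.4, -0.1, -1.1]
gripper_width: 50.8
grasp_force: 0.0
clock: 3.0
position: [614.7, -12.6, 173.9]
ee_rot: [1.0, 0.026, -0.001, 0.0]
contact_force: [-0.8, 0.3, 0.6]
gripper_width: 51.5
grasp_force: 0.0
clock: 3.6
position: [616.4, -10.9, 176.7]
ee_rot: [1.0, 0.026, 0.002, -0.002]
contact_force: [-3.0, 10.1, 4.2]
gripper_width: 13.2
grasp_force: 60.9
clock: 4.2
position: [616.2, -7.6, 176.7]
ee_rot: [1.0, 0.025, 0.001, 0.001]
contact_force: [-1.0, -3.8, 5.7]
gripper_width: 13.0
grasp_force: 61.3
```

```bash
python3 -m jog '[[[0,0.03,0],[0,0,0],1],[[0,0.06,0],[0,0,0],1],[[0,0.06,0],[0,0,0],1],[[0,0.06,0],[0,0,0],1]]'
```

```text
clock: 4.6
position: [616.1, -6.8, 176.7]
ee_rot: [1.0, 0.024, 0.001, 0.004]
contact_force: [1.8, -20.7, 4.0]
gripper_width: 12.9
grasp_force: 61.2
```

The hatch is held: it gave about 3 mm, then the force rose to 20 N. I relax, release and flip the lever.

```bash
python3 -m jog '[[[0,-0.06,0],[0,0,0],1],[[0,-0.12,0],[0,0,0],1],[[0,-0.12,0],[0,0,0],-0.2],[[0,-0.12,0],[0,0,0],-0.2],[[0,-0.12,0],[0,0,0],-0.2],[[0,-0.12,0],[0,0,0],-0.2]]'
python3 -m jog '[[[0,0,0.4],[0,0,0],-0.2],[[0,0,0.8],[0,0,0],1],[[0,0,1],[0,0,0],1],[[0,0,1],[0,0,0],1]]'
python3 -m jog '[[[-0.25,0.4,0],[0,0,0],1],[[-0.5,0.8,0],[0,0,0],1],[[-0.5,1,0],[0,0,0],1],[[-0.5,1,0],[0,0,0],1]]'
python3 -m jog '[[[0,0.17,0],[0,0,0],1],[[0,0.17,-0.3],[0,0,0],1],[[0,0.17,-0.63],[0,0,0],1],[[0,0.17,-0.63],[0,0,0],1],[[0,0.17,-0.63],[0,0,0],1]]'
```

```text
clock: 5.2
position: [615.3, -12.2, 174.0]
ee_rot: [1.0, 0.025, -0.0, 0.0]
contact_force: [-0.2, -0.4, 0.3]
gripper_width: 51.4
grasp_force: 0.0
clock: 5.6
position: [617.1, -12.0, 278.5]
ee_rot: [1.0, 0.025, 0.004, -0.0]
contact_force: [0.6, -0.6, -0.9]
gripper_width: 7.6
grasp_force: 0.0
clock: 6.0
position: [564.5, 90.0, 273.4]
ee_rot: [1.0, 0.027, -0.001, 0.0]
contact_force: [-0.4, -0.8, -0.6]
gripper_width: 0.5
grasp_force: 0.0
clock: 6.5
position: [565.9, 104.6, 211.2]
ee_rot: [1.0, 0.025, -0.0, 0.001]
contact_force: [0.0, -0.5, 0.3]
gripper_width: -0.3
grasp_force: 0.0
```

Run:
```python
from h import *
a=get_image("top");T=cloud(a);b=get_image("side")
cv2.imwrite("pics/flip.png",np.hstack([cv2.resize(a["frame"][90:240,130:320],(400,400)),cv2.resize(b["frame"][90:290,180:380],(400,400))])[:,:,::-1])
```

```text
(no output)
```

View pics/flip.png

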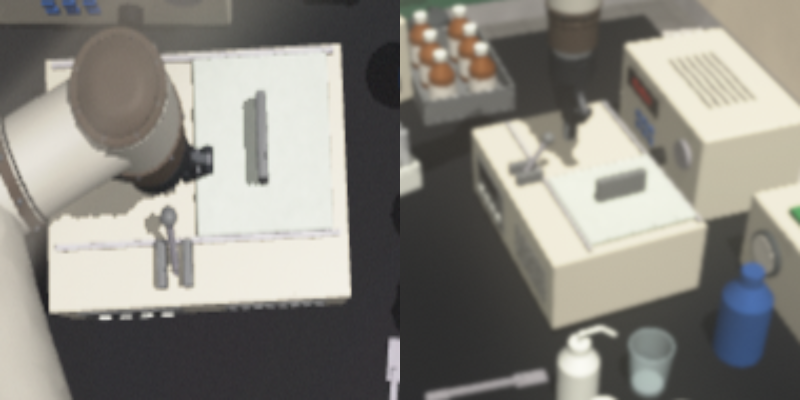

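The lever tip is at left-half px (170,215) and still leans to +x. The shut fingers sit behind it, at px (572,105) in the right half. I push towards -x.

```bash
python3 -m jog '[[[-0.15,-0.02,0],[0,0,0],1],[[-0.3,-0.02,0],[0,0,0],1],[[-0.45,-0.02,0],[0,0,0],1],[[-0.6,-0.02,0],[0,0,0],1],[[-0.75,-0.02,0],[0,0,0],1],[[-0.85,-0.02,0],[0,0,0],1],[[-0.85,-0.02,0],[0,0,0],1]]'
python3 -m jog '[[[0.2,0,0.1],[0,0,0],1],[[0.4,0,0.5],[0,0,0],0],[[0.7,-0.4,0.8],[0,0,0],-0.2],[[1,-0.8,0.8],[0,0,0],-0.2],[[1,-0.8,0.8],[0,0,0],-0.2]]'
python3 -m jog '[[[0.15,-0.35,0],[0,0,0],-0.2],[[0.3,-0.35,0],[0,0,0],-0.2],[[0.3,-0.35,0],[0,0,0],-0.2]]'
python3 - <<'E'
from h import *
a=get_image("top");T=cloud(a);b=get_image("side")
cv2.imwrite("pics/flip2.png",np.hstack([cv2.resize(a["frame"][90:240,130:320],(400,400)),cv2.resize(b["frame"][90:290,180:380],(400,400))])[:,:,::-1])
E
```

```text
clock: 7.3
position: [480.2, 103.2, 212.9]
ee_rot: [1.0, 0.025, 0.001, -0.001]
contact_force: [-0.0, 0.3, 0.0]
gripper_width: -0.1
grasp_force: 0.0
clock: 7.8
position: [583.9, 19.9, 292.5]
ee_rot: [1.0, 0.023, 0.002, 0.0]
contact_force: [-0.4, 0.0, -0.7]
gripper_width: 50.9
grasp_force: 0.0
clock: 8.1
position: [612.0, -12.9, 290.5]
ee_rot: [1.0, 0.024, -0.0, 0.0]
contact_force: [-1.0, 0.1, -0.0]
gripper_width: 51.1
grasp_force: 0.0
```

View pics/flip2.png

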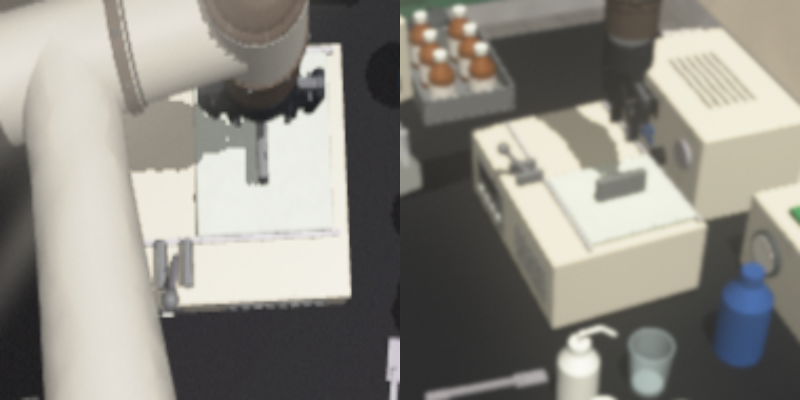

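The lever has flipped: its tip is now at left-half px (170,300), on the front side. I grip the handle and open the hatch.

```bash
python3 -m jog '[[[0,0,-0.4],[0,0,0],-0.2],[[0,0,-0.75],[0,0,0],-0.2],[[0,0,-0.75],[0,0,0],-0.2]]'
python3 -m jog '[[[0,0,-0.2],[0,0,0],-0.2],[[0,0,-0.42],[0,0,0],-0.2],[[0,0,-0.42],[0,0,0],1],[[0,0,-0.42],[0,0,0],1],[[0,0,-0.42],[0,0,0],1],[[0,0,-0.42],[0,0,0],1],[[0,0,-0.42],[0,0,0],1]]'
python3 -m jog '[[[0,0.1,0],[0,0,0],1],[[-0.01,0.25,0],[0,0,0],1],[[-0.02,0.4,0],[0,0,0],1],[[-0.03,0.55,0],[0,0,0],1],[[-0.04,0.7,0],[0,0,0],1],[[-0.05,0.8,0],[0,0,0],1],[[-0.05,0.8,0],[0,0,0],1]]'
python3 -m jog '[[[0,0.15,0],[0,0,0],1],[[-0.01,0.3,0],[0,0,0],1],[[-0.02,0.45,0],[0,0,0],1],[[-0.03,0.6,0],[0,0,0],1],[[-0.04,0.72,0],[0,0,0],1],[[-0.04,0.77,0],[0,0,0],1],[[-0.04,0.77,0],[0,0,0],1],[[-0.04,0.77,0],[0,0,0],1]]'
```

```text
clock: 8.5
position: [606.6, -11.5, 211.3]
ee_rot: [1.0, 0.025, -0.006, 0.0]
contact_force: [-0.8, -0.8, 0.0]
gripper_width: 51.0
grasp_force: 0.0
clock: 9.2
position: [611.6, -11.1, 176.9]
ee_rot: [1.0, 0.025, 0.002, -0.0]
contact_force: [-2.0, 5.2, 7.2]
gripper_width: 13.3
grasp_force: 61.2
clock: 9.9
position: [607.6, 69.5, 176.9]
ee_rot: [1.0, 0.026, 0.003, -0.001]
contact_force: [1.6, 2.2, 7.4]
gripper_width: 13.0
grasp_force: 61.5
clock: 10.7
position: [603.8, 146.3, 176.9]
ee_rot: [1.0, 0.026, 0.004, -0.001]
contact_force: [3.2, 3.1, 5.7]
gripper_width: 12.8
grasp_force: 61.3
```

```bash
python3 -m jog '[[[0,0,0],[0,0,0],-0.2],[[0,0,0],[0,0,0],-0.2],[[0,0,0],[0,0,0],-0.2],[[0,0,0],[0,0,0],-0.2],[[0,0,0.4],[0,0,0],-1],[[0,0,0.8],[0,0,0],-1],[[0,0,1],[0,0,0],-1],[[0,0,1],[0,0,0],-1]]'
python3 -m jog '[[[-0.1,-0.4,0.2],[0,0,0],-1],[[-0.28,-0.89,0.3],[0,0,0],-1],[[-0.28,-0.89,0.3],[0,0,0],-1]]'
python3 -m jog '[[[-0.14,-0.45,0],[0,0,0],-1],[[-0.28,-0.89,0],[0,0,0],-1],[[-0.28,-0.89,0],[0,0,0],-1]]'
python3 -m jog '[[[-0.14,-0.45,0],[0,0,-0.06],-1],[[-0.28,-0.89,0],[0,0,-0.12],-1],[[-0.28,-0.89,0],[0,0,-0.14],-1]]'
python3 -m jog '[[[-0.14,-0.45,0],[0,0,-0.06],-1],[[-0.28,-0.89,0],[0,0,-0.12],-1],[[-0.28,-0.89,0],[0,0,-0.14],-1]]'
python3 -m jog '[[[-0.14,-0.45,0],[0,0,-0.06],-1],[[-0.28,-0.89,0],[0,0,-0.12],-1],[[-0.28,-0.89,0],[0,0,-0.12],-1]]'
python3 -m jog '[[[-0.14,-0.45,0],[0,0,0],-1],[[-0.28,-0.87,0],[0,0,0],-1],[[-0.28,-0.87,0],[0,0,0],-1],[[-0.28,-0.87,0],[0,0,0],-1]]'
python3 - <<'E'
from h import *
s=read_state();print(s["joints"])
a=get_image("top");T=cloud(a)
m=(T[...,0]>550)&(T[...,0]<660)&(T[...,1]>100)&(T[...,1]<200)&(T[...,2]>196)&(T[...,2]<215);print("handle",T[m].mean(0))
w=get_image("wrist");print(w["fx"],w["cx"],w["cy"])
p=w["frame"]
cv2.imwrite("pics/w1.png",np.hstack([cv2.resize(a["frame"][80:280,130:430],(480,320)),cv2.resize(p,(320,320))])[:,:,::-1])
E
```

```text
clock: 11.5
position: [602.9, 145.3, 278.5]
ee_rot: [1.0, 0.025, 0.004, -0.001]
contact_force: [-0.4, 0.4, -0.6]
gripper_width: 85.5
grasp_force: 0.0
clock: 11.8
position: [571.9, 52.5, 305.6]
ee_rot: [1.0, 0.023, 0.0, 0.0]
contact_force: [0.9, 0.2, 0.4]
gripper_width: 85.4
grasp_force: 0.0
clock: 12.1
position: [543.3, -36.4, 303.4]
ee_rot: [1.0, 0.023, -0.001, 0.0]
contact_force: [-0.6, 0.3, -0.4]
gripper_width: 85.5
grasp_force: 0.0
clock: 12.4
position: [515.7, -124.9, 303.3]
ee_rot: [0.992, -0.125, -0.001, 0.0]
contact_force: [0.6, 0.6, -0.2]
gripper_width: 85.4
grasp_force: 0.0
clock: 12.7
position: [487.9, -213.9, 303.0]
ee_rot: [0.963, -0.269, -0.001, 0.0]
contact_force: [-0.1, 0.3, 0.0]
gripper_width: 85.3
grasp_force: 0.0
clock: 13.0
position: [460.0, -302.9, 302.6]
ee_rot: [0.922, -0.387, -0.001, 0.0]
contact_force: [0.2, -0.1, -0.3]
gripper_width: 85.4
grasp_force: 0.0
clock: 13.4
position: [433.3, -386.9, 302.8]
ee_rot: [0.923, -0.384, -0.001, -0.0]
contact_force: [-0.2, -0.0, 0.1]
gripper_width: 85.1
grasp_force: 0.0
[-4.50633023e-01  2.69957486e-01  1.97719938e-02 -7.39206978e-04
 -1.32302380e+00  1.23261048e+00]
handle [603.04684664 142.5058172  205.64335642]
297.3186396354542 259.032341117377 194.3936234800992
```

View pics/w1.png

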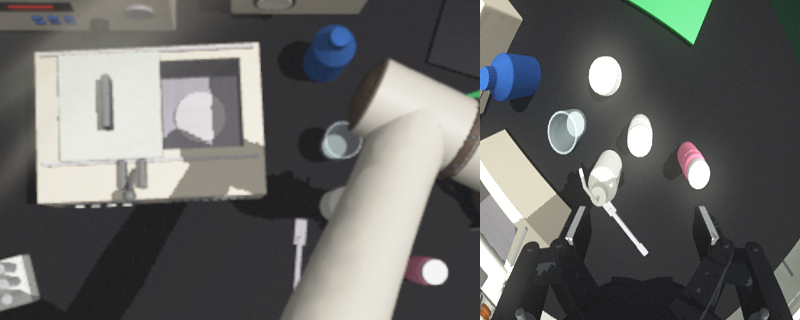

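The hatch is open, with the handle at px (104,100) and the plate visible at px (200,117). The wrist view shows the slim jar at px (640,135), centred between the fingers at (575,225) and (705,225). I descend and grasp.

```bash
python3 -m jog '[[[0.04,0.01,-0.4],[0,0,0],-1],[[0.04,0.01,-0.8],[0,0,0],-1],[[0.04,0.01,-1],[0,0,0],-1],[[0.04,0.01,-1],[0,0,0],-1]]'
python3 -m jog '[[[0,0,-0.25],[0,0,0],-1],[[0,0,-0.5],[0,0,0],-1],[[0,0,-0.75],[0,0,0],-1],[[0,0,-1],[0,0,0],-1],[[0,0,-1],[0,0,0],-1]]'
python3 -m jog '[[[0,0,-0.15],[0,0,0],-1],[[0,0,-0.3],[0,0,0],-1],[[0,0,-0.3],[0,0,0],-1],[[0,0,-0.3],[0,0,0],-1]]'
python3 - <<'E'
from h import *
s=read_state();print(s["position"])
a=get_image("top");T=cloud(a)
v,u=np.mgrid[:384,:512]
m=(u>225)&(u<290)&(v>110)&(v<185)&(T[...,2]>22)&(T[...,2]<32);p=T[m];print(len(p),p.min(0),p.max(0))
f=a["frame"].astype(int);mm=((f.min(2)>185)&(u>225)&(u<285)&(v>115)&(v<180)&(np.abs(T[...,2]-25)<8)).astype(np.uint8)
c=max(cv2.findContours(mm,0,1)[0],key=cv2.contourArea);(x,y),r=cv2.minEnclosingCircle(c);print(x,y,r,T[int(y),int(x)],T[mm>0].mean(0))
E
```

```text
clock: 13.9
position: [436.4, -383.4, 200.9]
ee_rot: [0.924, -0.383, -0.004, -0.001]
contact_force: [0.2, 0.2, 0.3]
gripper_width: 85.1
grasp_force: 0.0
clock: 14.4
position: [436.8, -384.5, 102.7]
ee_rot: [0.924, -0.383, -0.002, -0.0]
contact_force: [-0.5, 0.5, -0.3]
gripper_width: 85.5
grasp_force: 0.0
clock: 14.8
position: [438.8, -386.4, 76.3]
ee_rot: [0.924, -0.383, 0.001, 0.0]
contact_force: [0.1, -0.2, -0.1]
gripper_width: 85.6
grasp_force: 0.0
[ 438.78123245 -386.4000018    76.28812337]
776 [551.16695796 -91.62229149  22.00456083] [697.97945706  63.45042424  31.98093493]
254.0 152.5 16.620868682861328 [616.39091012  -9.8462394   22.07176711] [608.45320338   1.81786176  23.58938744]
```

```bash
python3 -m jog '[[[0,0,0],[0,0,0],0],[[0,0,0],[0,0,0],0.2],[[0,0,0],[0,0,0],0.5],[[0,0,0],[0,0,0],1],[[0,0,0],[0,0,0],1],[[0,0,0],[0,0,0],1]]'
python3 -m jog '[[[0,0,0.03],[0,0,0],1],[[0,0,0.1],[0,0,0],1],[[0,0,0.25],[0,0,0],1],[[0,0,0.25],[0,0,0],1]]'
python3 - <<'E'
from h import *
b=get_image("side");w=get_image("wrist")
cv2.imwrite("pics/g.png",np.hstack([cv2.resize(b["frame"][230:380,200:360],(400,400)),cv2.resize(w["frame"],(400,400))])[:,:,::-1])
E
```

```text
clock: 15.45
position: [438.3, -386.5, 75.7]
ee_rot: [0.924, -0.384, 0.001, 0.0]
contact_force: [-0.2, 0.9, 6.0]
gripper_width: 46.8
grasp_force: 61.3
clock: 15.85
position: [438.3, -386.7, 101.0]
ee_rot: [0.923, -0.384, 0.002, 0.0]
contact_force: [0.5, -0.5, -2.2]
gripper_width: 46.5
grasp_force: 61.9
```

View pics/g.png

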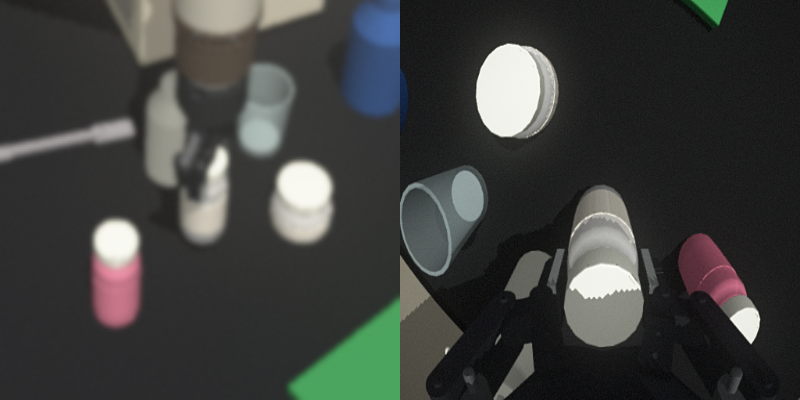

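The jar is held upright between the fingers: px (604,270) in the right half, (205,190) in the left. I lift it and carry it over the plate.

```bash
python3 -m jog '[[[0,0,0.2],[0,0,0],1],[[0,0,0.45],[0,0,0],1],[[0,0,0.7],[0,0,0],1],[[0,0,1],[0,0,0],1],[[0,0,1],[0,0,0],1]]'
python3 -m jog '[[[0,0,0.3],[0,0,0],1],[[0,0,0.6],[0,0,0],1],[[0,0,0.85],[0,0,0],1],[[0,0,1],[0,0,0],1],[[0,0,1],[0,0,0],1]]'
python3 -m jog '[[[0.07,0.15,0],[0,0,0],1],[[0.18,0.39,0],[0,0,0],1],[[0.31,0.66,0],[0,0,0],1],[[0.44,0.94,0],[0,0,0],1]]'
python3 -m jog '[[[0.12,0.26,0],[0,0,0],1],[[0.24,0.52,0],[0,0,0],1],[[0.35,0.75,0],[0,0,0],1],[[0.44,0.94,0],[0,0,0],1]]'
python3 -m jog '[[[0.12,0.26,0],[0,0,0],1],[[0.24,0.52,0],[0,0,0],1],[[0.35,0.75,0],[0,0,0],1],[[0.44,0.94,0],[0,0,0],1]]'
python3 -m jog '[[[0.12,0.26,0],[0,0,0],1],[[0.24,0.52,0],[0,0,0],1],[[0.35,0.75,0],[0,0,0],1],[[0.44,0.93,0],[0,0,0],1],[[0.44,0.93,0],[0,0,0],1],[[0.44,0.93,0],[0,0,0],1]]'
python3 - <<'E'
from h import *
s=read_state();print(s["position"],s["joints"])
b=get_image("side");w=get_image("wrist")
cv2.imwrite("pics/o.png",np.hstack([cv2.resize(b["frame"][60:290,180:400],(400,400)),cv2.resize(w["frame"],(400,400))])[:,:,::-1])
E
```

```text
clock: 16.45
position: [439.2, -387.3, 203.1]
ee_rot: [0.924, -0.384, 0.004, 0.001]
contact_force: [1.3, 0.1, -1.8]
gripper_width: 46.7
grasp_force: 62.2
clock: 16.95
position: [438.0, -386.3, 300.2]
ee_rot: [0.923, -0.384, 0.001, 0.0]
contact_force: [0.5, 0.8, -2.1]
gripper_width: 46.7
grasp_force: 62.5
clock: 17.35
position: [481.0, -290.0, 296.6]
ee_rot: [0.923, -0.384, -0.002, -0.0]
contact_force: [1.7, -1.4, -1.9]
gripper_width: 47.1
grasp_force: 62.5
clock: 17.75
position: [525.1, -195.6, 296.7]
ee_rot: [0.924, -0.383, -0.002, 0.0]
contact_force: [0.1, -0.5, -2.3]
gripper_width: 46.4
grasp_force: 62.5
clock: 18.15
position: [568.9, -101.7, 296.5]
ee_rot: [0.924, -0.383, -0.002, 0.001]
contact_force: [0.1, 0.2, -1.6]
gripper_width: 46.5
grasp_force: 62.5
clock: 18.75
position: [612.9, -10.5, 297.8]
ee_rot: [0.924, -0.383, -0.001, 0.001]
contact_force: [-0.9, 0.1, -1.4]
gripper_width: 46.6
grasp_force: 62.5
[612.94128817 -10.45038686 297.82709343] [ 2.46555247e-01  3.29575738e-01  9.13534498e-02 -2.35675198e-04
 -1.33542763e+00  5.37209281e-01]
```

View pics/o.png

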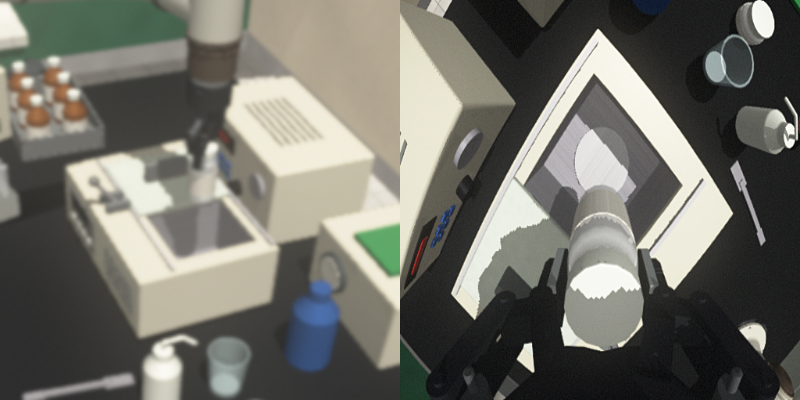

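The wrist view shows the plate at px (600,160), straight in line with the jar at (603,250). The side view shows the jar above the opening, at px (205,175). I lower it.

```bash
python3 -m jog '[[[0,-0.02,-0.25],[0,0,0],1],[[0,-0.02,-0.5],[0,0,0],1],[[0,-0.02,-0.75],[0,0,0],1],[[0,-0.02,-1],[0,0,0],1],[[0,-0.02,-1],[0,0,0],1],[[0,-0.02,-1],[0,0,0],1]]'
python3 -m jog '[[[0,0,-0.2],[0,0,0],1],[[0,0,-0.4],[0,0,0],1],[[0,0,-0.6],[0,0,0],1],[[0,0,-0.8],[0,0,0],1],[[0,0,-0.88],[0,0,0],1],[[0,0,-0.88],[0,0,0],1],[[0,0,-0.88],[0,0,0],1]]'
```

```text
clock: 19.45
position: [613.6, -13.8, 200.0]
ee_rot: [0.923, -0.384, 0.0, 0.0]
contact_force: [0.5, 0.5, -1.3]
gripper_width: 46.6
grasp_force: 62.5
clock: 20.15
position: [614.7, -13.0, 113.1]
ee_rot: [0.923, -0.384, 0.001, -0.001]
contact_force: [0.1, -0.0, -1.4]
gripper_width: 46.8
grasp_force: 62.5
```

```bash
python3 -m jog '[[[0,0,-0.03],[0,0,0],1],[[0,0,-0.06],[0,0,0],1],[[0,0,-0.08],[0,0,0],1],[[0,0,-0.1],[0,0,0],1],[[0,0,-0.1],[0,0,0],1]]'
python3 -m jog '[[[0,0,-0.01],[0,0,0],1],[[0,0,-0.02],[0,0,0],1],[[0,0,-0.03],[0,0,0],1],[[0,0,-0.03],[0,0,0],1]]'
```

```text
clock: 20.65
position: [613.3, -13.0, 101.0]
ee_rot: [0.923, -0.384, -0.0, 0.0]
contact_force: [-0.7, -0.1, -2.0]
gripper_width: 46.9
grasp_force: 62.5
clock: 21.05
position: [614.1, -13.4, 100.7]
ee_rot: [0.924, -0.383, 0.001, 0.0]
contact_force: [-1.5, 0.4, 7.7]
gripper_width: 46.7
grasp_force: 63.6
```

Contact came at TCP z 100.7, as expected for a jar on the plate, with +7.7 N. I release and rise.

```bash
python3 -m jog '[[[0,0,0],[0,0,0],1],[[0,0,0],[0,0,0],1],[[0,0,0.01],[0,0,0],0],[[0,0,0.01],[0,0,0],-0.4],[[0,0,0.01],[0,0,0],-0.8],[[0,0,0.01],[0,0,0],-0.8],[[0,0,0.01],[0,0,0],-0.8],[[0,0,0.2],[0,0,0],-0.8],[[0,0,0.5],[0,0,0],-0.8],[[0,0,1],[0,0,0],-0.8],[[0,0,1],[0,0,0],-0.8]]'
python3 -m jog '[[[0,0,0.4],[0,0,0],-0.8],[[0,0,0.9],[0,0,0],-0.2],[[0,0,0.9],[0,0,0],-0.2]]'
python3 -m jog '[[[-0.02,0.3,0],[0,0,0.07],-0.2],[[-0.05,0.6,0],[0,0,0.14],-0.2],[[-0.07,0.8,0],[0,0,0.2],-0.2],[[-0.07,0.8,0],[0,0,0.2],-0.2]]'
python3 -m jog '[[[-0.02,0.3,0],[0,0,0.07],-0.2],[[-0.04,0.6,0],[0,0,0.14],-0.2],[[-0.04,0.77,0],[0,0,0.2],-0.2],[[-0.04,0.77,0],[0,0,0.2],-0.2],[[-0.04,0.77,0],[0,0,0.2],-0.2]]'
python3 - <<'E'
from h import *
s=read_state();q=s["ee_rot"];print(s["position"],np.degrees(2*np.arctan2(q[1],q[0]))+90)
a=get_image("top");T=cloud(a);m=(T[...,0]>530)&(T[...,0]<690)&(T[...,1]>-90)&(T[...,1]<60)&(T[...,2]>105)&(T[...,2]<147)
P=T[m];P=P[np.linalg.norm(P[:,:2]-[614,-13],axis=1)<60];print(len(P),P.min(0),P.max(0),P.mean(0))
cv2.imwrite("pics/p.png",cv2.resize(a["frame"][90:240,130:320],(600,474))[:,:,::-1])
E
```

```text
clock: 22.15
position: [617.7, -12.8, 206.2]
ee_rot: [0.924, -0.383, 0.007, -0.003]
contact_force: [0.2, 0.1, 0.5]
gripper_width: 77.0
grasp_force: 0.0
clock: 22.45
position: [617.0, -13.2, 296.8]
ee_rot: [0.924, -0.383, 0.007, -0.003]
contact_force: [-1.1, 0.7, 0.8]
gripper_width: 51.3
grasp_force: 0.0
clock: 22.85
position: [606.3, 69.2, 288.0]
ee_rot: [0.983, -0.182, 0.0, -0.0]
contact_force: [0.0, 0.2, 0.5]
gripper_width: 51.2
grasp_force: 0.0
clock: 23.35
position: [602.5, 143.6, 288.1]
ee_rot: [1.0, 0.024, -0.0, 0.0]
contact_force: [0.0, -0.7, 0.6]
gripper_width: 51.6
grasp_force: 0.0
[602.47442411 143.57421991 288.05317517] 92.70420082711274
245 [588.43513259 -37.62634354 105.0787963 ] [634.67922263   9.35940505 145.79357678] [609.56292678 -14.52166093 133.83054156]
```

View pics/p.png

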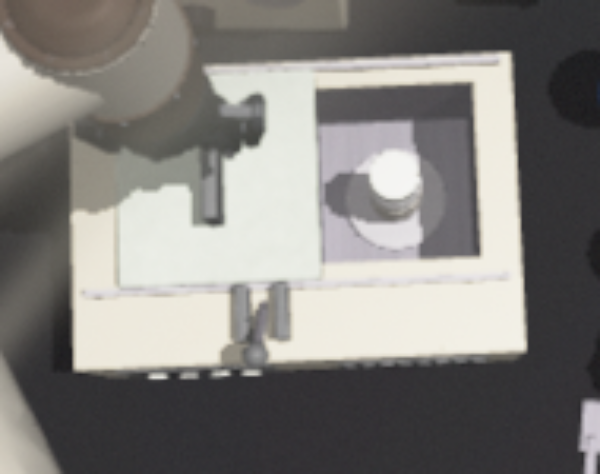

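The jar stands upright at the middle of the plate: cap at px (397,175), base at about (400,205), plate centre at about (397,200). Now I shut the hatch.

```bash
python3 -m jog '[[[0,0.0,-0.4],[0,0,0],-0.2],[[0,0,-0.75],[0,0,0],-0.2],[[0,0,-0.75],[0,0,0],-0.2]]'
python3 -m jog '[[[0,0,-0.2],[0,0,0],-0.2],[[0,0,-0.4],[0,0,0],-0.2],[[0,0,-0.4],[0,0,0],1],[[0,0,-0.4],[0,0,0],1],[[0,0,-0.4],[0,0,0],1],[[0,0,-0.4],[0,0,0],1],[[0,0,-0.4],[0,0,0],1]]'
python3 -m jog '[[[0,-0.1,0],[0,0,0],1],[[0.01,-0.25,0],[0,0,0],1],[[0.02,-0.4,0],[0,0,0],1],[[0.03,-0.55,0],[0,0,0],1],[[0.04,-0.7,0],[0,0,0],1],[[0.04,-0.8,0],[0,0,0],1],[[0.04,-0.8,0],[0,0,0],1]]'
python3 -m jog '[[[0.01,-0.15,0],[0,0,0],1],[[0.02,-0.3,0],[0,0,0],1],[[0.03,-0.45,0],[0,0,0],1],[[0.04,-0.6,0],[0,0,0],1],[[0.04,-0.7,0],[0,0,0],1],[[0.04,-0.74,0],[0,0,0],1],[[0.04,-0.74,0],[0,0,0],1]]'
```

```text
clock: 23.7
position: [599.4, 141.7, 207.9]
ee_rot: [1.0, 0.023, -0.005, 0.002]
contact_force: [0.4, -0.5, -0.1]
gripper_width: 51.3
grasp_force: 0.0
clock: 24.4
position: [603.7, 144.3, 175.7]
ee_rot: [1.0, 0.025, 0.002, -0.0]
contact_force: [0.3, -0.8, 7.2]
gripper_width: 13.5
grasp_force: 60.4
clock: 25.1
position: [607.7, 62.9, 175.7]
ee_rot: [1.0, 0.025, 0.002, 0.0]
contact_force: [0.6, -2.1, 5.9]
gripper_width: 13.2
grasp_force: 60.3
clock: 25.8
position: [611.4, -10.7, 175.7]
ee_rot: [1.0, 0.025, 0.002, 0.0]
contact_force: [-0.7, -1.9, 5.7]
gripper_width: 13.0
grasp_force: 60.4
```

Nearly shut (shut was about y -11). I nudge it against the stop, then release and rise.

```bash
python3 -m jog '[[[0,-0.02,0],[0,0,0],1],[[0,-0.04,0],[0,0,0],1],[[0,-0.06,0],[0,0,0],1],[[0,-0.06,0],[0,0,0],1],[[0,-0.06,0],[0,0,0],1]]'
```

```text
clock: 26.3
position: [611.4, -11.1, 175.7]
ee_rot: [1.0, 0.026, 0.002, -0.003]
contact_force: [-3.7, 16.8, 9.0]
gripper_width: 13.3
grasp_force: 60.9
```

The hatch is against its stop. I relax and release.

```bash
python3 -m jog '[[[0,0.05,0],[0,0,0],1],[[0,0.05,0],[0,0,0],-0.2],[[0,0.05,0],[0,0,0],-0.2],[[0,0.05,0],[0,0,0],-0.2],[[0,0.05,0],[0,0,0],-0.2],[[0,0.05,0.3],[0,0,0],-0.2],[[0,0.05,0.7],[0,0,0],-0.2],[[0,0.05,1],[0,0,0],-0.2],[[0,0.05,1],[0,0,0],-0.2]]'
python3 -m jog '[[[0,0.3,0],[0,0,0],-0.2],[[-0.3,0.7,0.3],[0,0,0],-0.2],[[-0.6,1,0.3],[0,0,0],-0.2],[[-0.6,1,0.3],[0,0,0],-0.2]]'
python3 -m jog '[[[-0.2,0.4,0],[0,0,0],-0.2],[[-0.6,0.8,0],[0,0,0],-0.2],[[-0.6,1,0],[0,0,0],-0.2],[[-0.6,1,0],[0,0,0],-0.2],[[-0.6,1,0],[0,0,0],-0.2]]'
python3 - <<'E'
from h import *
T=cloud(get_image("top"));m=(T[...,0]>550)&(T[...,0]<670)&(T[...,1]>-60)&(T[...,1]<60)&(T[...,2]>196)&(T[...,2]<215);print(T[m].mean(0))
s=np.load("s0.npz")["topP"];m=(s[...,0]>550)&(s[...,0]<670)&(s[...,1]>-60)&(s[...,1]<60)&(s[...,2]>196)&(s[...,2]<215);print(s[m].mean(0))
E
```

```text
clock: 27.2
position: [612.8, -11.3, 278.8]
ee_rot: [1.0, 0.025, 0.005, -0.0]
contact_force: [-0.4, -0.3, 0.7]
gripper_width: 51.3
grasp_force: 0.0
clock: 27.6
position: [548.0, 91.8, 304.5]
ee_rot: [1.0, 0.027, 0.001, -0.001]
contact_force: [1.3, -0.8, 0.4]
gripper_width: 51.6
grasp_force: 0.0
clock: 28.1
position: [490.4, 188.9, 302.7]
ee_rot: [1.0, 0.025, -0.001, 0.0]
contact_force: [0.6, -0.4, 0.7]
gripper_width: 51.1
grasp_force: 0.0
[611.92333458 -12.2747731  205.82091312]
[612.34510586 -13.74389156 205.95137457]
```

The handle is back within 1.5 mm of its starting place, so the hatch is shut, and the robot is clear of everything.

```bash
python3 -c "
from bench import *
print(job_done())"
```

```text
the job is handed in; nothing more can be done
None
```

I put the jar upright in the middle of the plate, slid the hatch shut over it (after flipping the catch, which had been holding it) and handed the job in at about 28 s; no verdict was returned.

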